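# Feed a finished manifold block into the optical gauge lane

## Task

Push the blue manifold block down the lane of the optical gauge until its front face stands square and fully home against the end stop. Its sides are freshly anodised and the gauge is set: neither the block nor your fingers may touch either guide rail or the two gauge heads, so line the block up in front of the lane before you push it in. Slide it gently with the fingertips or the outside of the fingers, flat on the bed all the way, without gripping, lifting or ramming it, leave everything else where it stands, and finish with your fingers clear.

Things in the scene. Friction and masses are not known exactly. Their poses are not given: they have to be found in the camera images.
- gauge: Optical width gauge: dark granite base plate 12 mm thick on the table; its top is the bed. Origin on the lane's centre line, at table height; x axis = feed direction, y left of it, z up. Plate reaches 250 mm behind and 210 mm ahead of the origin, 110 mm to each side. Lane 82 mm wide between the rails: 9 mm each side of the centred block. Open infeed, clear of rails, where x is below -65 mm.
- lane_mouth (a point): Point on the bed, on the centre line, at the very start of the rails' flared tips, 60 mm behind the gauge's origin. Axes as the gauge's.
- stop_face (a point): Point on the bed and the centre line, at the face of the end stop that the block must meet: 170 mm ahead of the gauge's origin, 230 mm from the mouth. Axes as the gauge's.
- rail_left: Left guide rail (seen in feed direction), fixed to the gauge: aluminium bar 12 mm wide, 14 mm high above the bed, inner face 41 mm left of the centre line, from 30 mm behind to 170 mm ahead of the gauge's origin; before that its tip flares outward 20 degrees back to 62 mm behind the origin (inner face there 52 mm off centre). Origin and axes are the gauge's own. Not to be touched.
- rail_right: Right guide rail, the mirror image of the left one. Origin and axes are the gauge's own. Must not be touched.
- head_sender: Grey gauge head with a red window, fixed outside the left rail by the stop: from 125 to 167 mm ahead of the gauge's origin, 57 to 105 mm left of the centre line, 75 mm high above the bed. Origin and axes are the gauge's own. Not to be touched.
- head_receiver: Grey gauge head with a black window, the mirror image outside the right rail. Origin and axes are the gauge's own. Must not be touched.
- block: Blue anodised valve manifold block, loose, about 0.6 kg: 96 mm long (its x axis), 64 mm wide (y), 44 mm high; a brass nipple 17 mm wide stands 18 mm out of its top, 15 mm left of the middle. Origin at the centre of its underside. Starts on the open infeed, off the centre line and up to 16 degrees askew, its +x roughly in feed direction. Slides when pushed with a few newtons and stops at once.
- end_stop: The fixed end stop: a dark steel block 66 mm wide, 34 mm high above the bed, 22 mm thick, its face at stop_face. Origin and axes are the gauge's own.
- ring_gauge: Steel setting ring, 36 mm diameter, 16 mm high, loose, standing on the base plate outside the left rail. Origin at the centre of its underside. Leave alone.
- fitting: Brass fitting, 22 mm wide, 30 mm high, loose, standing on the base plate outside the right rail. Origin at the centre of its underside. Leave alone.
- micrometer: Outside micrometer lying on the table to the robot's right, about 140 mm long, 18 mm high. Origin below the middle of its frame. Leave alone.
- v_block: Steel V-block, 60 x 44 x 36 mm, on the table to the robot's right. Origin at the centre of its underside. Leave alone.
- test_disc: Steel hardness test disc, 60 mm diameter, 14 mm high, on the table to the robot's right. Origin at the centre of its underside. Leave alone.
- loupe: Black eye loupe, 38 mm diameter, 42 mm high, on the table to the robot's left. Origin at the centre of its underside. Leave alone.
- grey_block: Bare aluminium manifold block of the same size and shape as the blue one, on the table to the robot's left. Origin at the centre of its underside. Leave alone.
Not all that is in view belongs to the job. Of the things that look like the block, the middle-sized one is meant.

How it is judged:
At the end, for the whole second after the job is handed in: The blue block stands flat on the bed between the rails, at rest, its front face within 3.5 mm of the end stop and square to it within 3.4 degrees (0.06 rad), its centre within 9 mm of the lane's centre line (x of block in the frame of gauge between 0.1185 and 0.124 m and y of block in the frame of gauge between -0.009 and 0.009 m and z of block in the frame of gauge below 0.015 m and angle between the x axis of block and the x axis of gauge, either way round below 0.06 rad and angle between block's own z axis and vertical below 0.05 rad and linear speed of block below 0.01 m/s); the robot touches nothing.
It fails at once if a guide rail or gauge head is touched, by the block or by the robot (over 0.3 N) (contact force between any of rail_left, rail_right, head_sender, head_receiver and anything else above 0.3 N).
It fails at once if the blue block is lifted more than 6 mm off the bed or tipped by more than 0.15 rad (z of block in the frame of gauge above 0.018 m or angle between block's own z axis and vertical above 0.15 rad).
It fails at once if the blue block is thrown or knocked (faster than 0.3 m/s) or rammed into the stop (over 60 N) (linear speed of block above 0.3 m/s or contact force between block and end_stop above 60 N).
It fails at once if the blue block is gripped or pressed hard by the fingers on its way (over 30 N, more than 5 mm before the stop) (contact force between the fingers and block above 30 N and x of block in the frame of gauge below 0.117 m).
It fails at once if a bystander (setting ring, brass fitting, micrometer, V-block, test disc, loupe, bare aluminium block) is pushed or lifted more than 15 mm from its place (distance of any of ring_gauge, fitting, micrometer, v_block, test_disc, loupe, grey_block from where it was at the start of the episode above 0.015 m).
It also fails if it takes over 56 s, if anything falls off the work surface, if the arm or the gripper's body presses on something with over 40 N, if the wrist force passes 120 N, or if a joint passes its speed limit or range.

## Robot

A 7-joint arm with a two-finger parallel gripper is mounted at the origin on the work surface. World frame = base frame: x ahead of the robot, y to its left, z up, the work surface at z = 0. Lengths are in m, angles in rad, forces in N, time in s.
With the tool pointing down it reaches from about 0.4 to 0.85 m from the base axis. Payload 4.5 kg.
Tool frame: the origin (TCP) lies midway between the tips of the shut fingers; the grasp point (between the pads) lies 19 mm behind it; z points along the fingers, y is the direction in which the jaws open and shut (so a half turn about z gives the same grasp; the last joint's range is limited). The gripper opens to 88 mm and grips with 3 to 60 N. Pads are 18 mm wide; open, the fingers measure 123 mm over their backs; the gripper's body (75 mm by 187 mm) begins 45 mm behind the grasp point.
Start: joints at [-1.115, 0.689, -0.195, 1.565, 0.157, 0.902, -0.215], TCP at [0.256, 0.57, 0.239] pointing down, gripper open.
Joint ranges: [-3.01, 3.01], [-0.46, 2.08], [-1.47, 1.51], [0.13, 2.56], [-1, 4.14], [0.04, 2.09], [-2.66, 2.66]. Speed limits (rad/s): [2.57, 2.57, 3.14, 3.14, 3.14, 3.14, 3.14].

## Interface

Orientations are given as a unit quaternion [x, y, z, w].
In Python, from plant import r gives the robot as it stands. The module is installed in compiled form; this text tells all that it offers.
- The arm moves only by the tool carry_out, never from a script. Its argument "commands" is a list of rows, each a list of 6 numbers: the shift along the tool's x, y, z in m, then the turn, a rotation vector about the tool's x, y, z in degrees. In form: [[dx, dy, dz, wx, wy, wz], ...]. A call has 1 to 12 rows; each row is the pose to reach, as a shift and turn from the pose commanded when the call began, along the tool's axes at that moment; what a row does not reach only later rows make up. A row lasts 1/10 s, in which the tool goes at most 50 mm and 8.59 degrees, less where a joint would pass 70% of its speed; a pose out of reach is approached as far as the arm can. A call with a gripper value outside its range is refused whole. "fingers" is the closure in counts, from 0 (fully open) to 255 (shut), set as the call begins (left out, the last holds). The fingers move at their own pace and stop on an object; "grip_force" is the grip in N (left out, the last holds). Time passes only in rows, so rows that repeat a pose let the fingers close. It gives the time, the measured TCP pose, the force and the opening at its end, in the units of the state.
- r.get_state(): the state, without advancing time (a new reading comes with each control period).
- r.snapshot(name): name is "side" or "top" or "wrist"; returns a dict with "img" (420x560x3 uint8, blue, green, red), "intrinsics" (3x3 intrinsics, pixels), "extrinsics" (4x4, takes a point from camera to world coordinates); the wrist camera has in their place "tool_from_camera" (4x4, takes a point from camera to tool coordinates, whose origin is the TCP and whose axes are the flange's). Camera axes: x right, y down, z forward; pixel columns grow to the right and rows downward; lengths in m; the calibration is good to about 2 mm. A picture is of the moment at which its call begins: read the wrist's pose just before it. There is no depth.
- r.finish_job(): hands the job in, once; it reports no verdict.
Trained networks look in a picture, given as the dict that the camera call returned (one of the last four; its "shot" number tells which), for a name from the list of things; names that differ only in an ending like _2 or _b are one class to them, and where a whole thing is asked for, a point or a joint stands for the part that bears it (a point fixed in the world has none). Each returns a list of dicts, best first, with "p" (0 to 1); they miss things now and then, are a little off and sometimes report something else, mostly with a low value. They report only what shows in the picture. A call takes as long as a camera call. They do not tell look-alikes from the thing itself.
- r.spot_in(picture, label): "xyz" ([x, y, z] in m, in world coordinates, good to about 4 mm: the middle of the surface that is visible of it).
- r.spot_point(picture, label): "xyz" ([x, y, z] in m, in world coordinates, good to about 4 mm: a listed point, or the origin of a listed thing).
The state is a dict: "clock": time; "q": joint angles; "qd": joint speeds; "joint_torque": joint torques, N m; "tool_pos": TCP position; "eef_rot": TCP orientation; "contact_force": force on the tool from outside, world axes, zero at the start; "moment": the same for the moment, N m; "opening": opening from 0.0 (shut) to 1.0 (fully open).
Only numpy, scipy, OpenCV 4.12 (cv2) and the standard library are available. Lean on these libraries where they do the work, as an engineer would, in place of code of your own. Each camera call takes 0.05 s, during which the arm holds its last target.

## Working session

There is one attempt and no reset: what is moved stays moved. The work goes in short steps, Python scripts to look and compute and a tool call to move; the robot and the scene stay as the last step left them, time stands still between calls to the robot, and variables do not carry over. Pictures are saved under pics/ and viewed, and the job is handed in when it is done.

Besides the shell and the picture viewer there is one more tool, called after "Emit:" in YAML: its name, and indented under it one key for each argument. carry_out: Moves the arm, as the interface text tells. Its arguments: {"type":"object","properties":{"commands":{"type":"array","items":{"type":"array","items":{"type":"number"}}},"fingers":{"type":"number"},"grip_force":{"type":"number"}},"required":["commands"]}

```bash
mkdir -p pics; ls
cat > h.py <<'E'
import numpy as np,cv2
from scipy.spatial.transform import Rotation as R
from plant import r
E
python3 - <<'E'
from h import *
s=r.get_state(); print(s['clock'],s['tool_pos'],s['eef_rot'],s['opening'],s['contact_force'])
for n in['top','side']:
    p=r.snapshot(n); cv2.imwrite(f'pics/{n}0.png',p['img']); np.savez(f'{n}0.npz',K=p['intrinsics'],E=p['extrinsics'],img=p['img'])
    print(n,p['intrinsics'].tolist(),np.round(p['extrinsics'],4).tolist())
    for l in['block','grey_block','gauge','end_stop','ring_gauge','fitting','loupe']:
        print(l,[(np.round(d['xyz'],4).tolist(),round(d['p'],2)) for d in r.spot_point(p,l)][:4])
    for l in['lane_mouth','stop_face']: print(l,[(np.round(d['xyz'],4).tolist(),round(d['p'],2)) for d in r.spot_point(p,l)][:3])
E
```

```text
pics
0.0 [0.25568261 0.56958848 0.23788591] [ 2.09294670e-01  9.77852138e-01 -9.61764919e-04 -1.07946826e-04] 1.002927837011837 [-0.04354853  1.56491474 -0.16922839]
top [[479.9524408621957, 0.0, 289.30910520923226], [0.0, 479.9524408621957, 205.7373153238565], [0.0, 0.0, 1.0]] [[0.0284, -0.9875, 0.155, 0.2596], [-0.9996, -0.0275, 0.0074, 0.012], [-0.003, -0.1551, -0.9879, 1.3835], [0.0, 0.0, 0.0, 1.0]]
block [([0.5126, 0.171, 0.0142], 0.91), ([0.6032, 0.3448, 0.0009], 0.75), ([0.2519, 0.3372, -0.0009], 0.67)]
grey_block [([0.4588, 0.4642, -0.0019], 0.87)]
gauge [([0.55, 0.0077, 0.0021], 0.72)]
end_stop []
ring_gauge [([0.6387, -0.0194, 0.0114], 0.42)]
fitting [([0.4756, -0.0244, 0.01], 0.36)]
loupe [([0.6083, 0.5139, -0.0003], 0.56)]
lane_mouth [([0.5391, 0.0696, 0.015], 0.62), ([0.5889, -0.1569, 0.0116], 0.26)]
stop_face [([0.5901, -0.1584, 0.0115], 0.84)]
side [[451.60427849241694, 0.0, 286.04904078323943], [0.0, 451.60427849241694, 208.68117991748807], [0.0, 0.0, 1.0]] [[0.9269, -0.28, 0.2499, 0.1636], [-0.3751, -0.7111, 0.5947, -0.7363], [0.0112, -0.645, -0.7641, 0.9952], [0.0, 0.0, 0.0, 1.0]]
block [([0.6045, 0.3515, -0.0007], 0.76), ([0.2612, 0.3394, 0.0037], 0.72), ([0.5121, 0.1702, 0.013], 0.61)]
grey_block [([0.4626, 0.4618, -0.0033], 0.68)]
gauge [([0.5505, 0.0098, -0.0001], 0.76)]
end_stop []
ring_gauge [([0.6373, -0.0145, 0.012], 0.42)]
fitting [([0.4736, -0.0226, 0.0105], 0.42)]
loupe [([0.609, 0.5186, -0.0006], 0.68), ([0.3664, -0.4403, -0.0049], 0.54)]
lane_mouth [([0.5396, 0.0679, 0.0111], 0.59)]
stop_face [([0.5876, -0.1516, 0.0103], 0.9)]
```

View pics/top0.png

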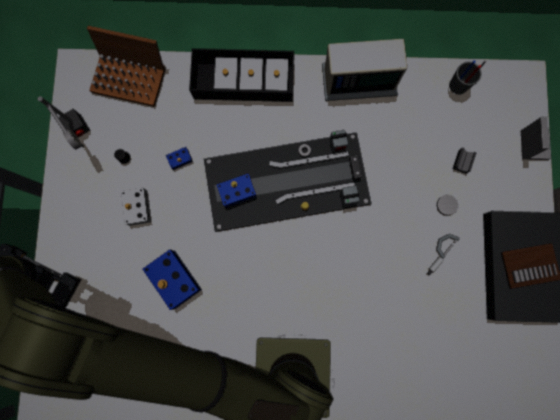

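View pics/side0.png

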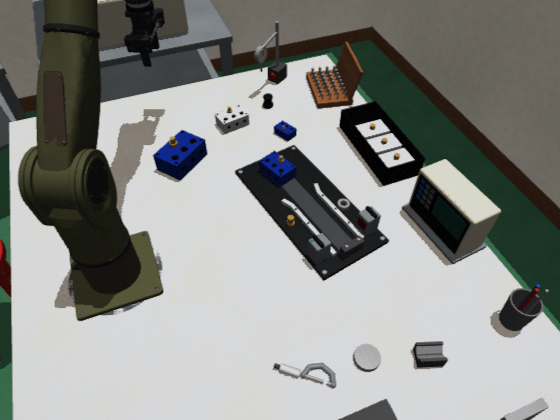

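The candidates in the top view are:
- a blue block on the bed at (237,190)
- a small blue block at (179,158)
- a large blue block at (171,278)
- a bare white/grey block at (135,206)

The middle-sized blue one stands on the gauge's infeed at (237,190), so that's my choice. I'll check it with a close crop and look at the wrist view.

Run:
```python
from h import *
z=np.load('top0.npz'); c=z['img'][120:245,190:385]; cv2.imwrite('pics/crop0.png',cv2.resize(c,None,fx=4,fy=4,interpolation=cv2.INTER_CUBIC))
s=r.get_state(); p=r.snapshot('wrist'); print(p['intrinsics'].tolist() if 'intrinsics' in p else 0,np.round(p['tool_from_camera'],4).tolist()); cv2.imwrite('pics/w0.png',p['img'])
print(R.from_quat(s['eef_rot']).as_matrix().round(3))
```

```text
[[347.4753761068158, 0.0, 275.3852919085176], [0.0, 347.4753761068158, 211.6639842490575], [0.0, 0.0, 1.0]] [[-0.0001, -0.967, -0.2547, 0.0649], [1.0, -0.0004, 0.0009, -0.0013], [-0.0009, -0.2547, 0.967, -0.1457], [0.0, 0.0, 0.0, 1.0]]
[[-0.912  0.409  0.   ]
 [ 0.409  0.912  0.   ]
 [ 0.     0.    -1.   ]]
```

View pics/crop0.png

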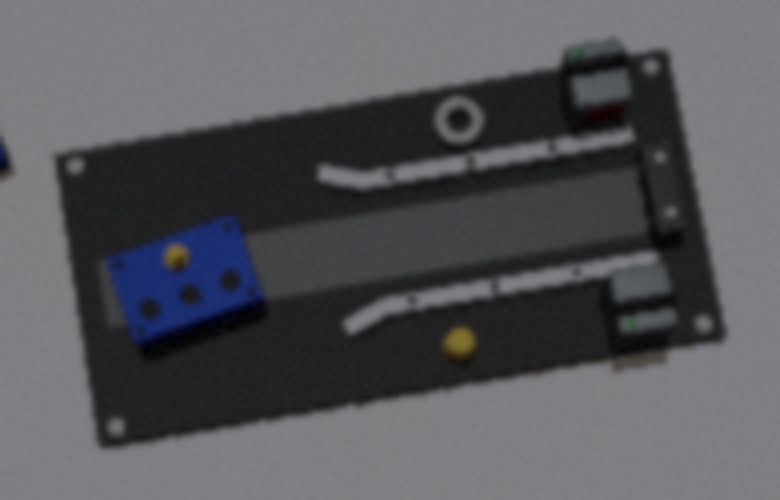

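View pics/w0.png

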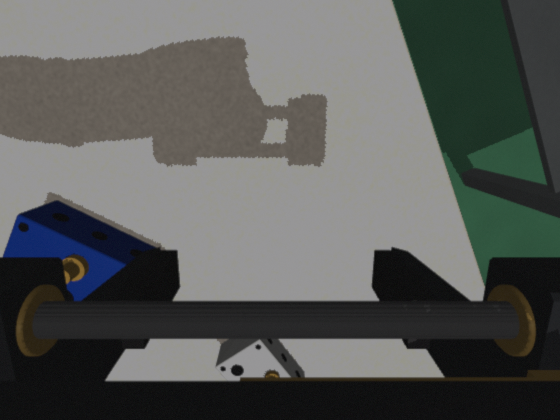

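```bash
cat >> h.py <<'E'
def move(pos,az):
    """shift (tool axes,m) and turn (deg) from present pose to pos, tool x at world azimuth az (deg), pointing down"""
    s=r.get_state(); Rt=R.from_quat(s['eef_rot']); a=np.radians(az)
    x=np.array([np.cos(a),np.sin(a),0]); z=np.array([0,0,-1.]); y=np.cross(z,x)
    Rg=R.from_matrix(np.c_[x,y,z])
    print('clock',s['clock'],'pos',np.round(s['tool_pos'],4),'F',np.round(s['contact_force'],2),'open',round(s['opening'],3))
    print('shift',np.round(Rt.inv().apply(np.array(pos)-s['tool_pos']),4),'turn',np.round((Rt.inv()*Rg).as_rotvec(degrees=True),2))
E
python3 - <<'E'
from h import *
move([0.504,0.029,0.30],12.6)
E
```

```text
clock 1.05 pos [0.2559 0.5703 0.2388] F [-1.9  -0.2   0.15] open 1.003
shift [-0.448  -0.3922 -0.0613] turn [ 0.0000e+00 -1.0000e-02  1.4323e+02]
```

Emit:
carry_out:
  commands:
    - [-0.02, -0.02, -0.03, 0, 0, 8]
    - [-0.05, -0.045, -0.06, 0, 0, 16]
    - [-0.085, -0.075, -0.06, 0, 0, 24]
    - [-0.12, -0.105, -0.06, 0, 0, 32]
    - [-0.155, -0.135, -0.06, 0, 0, 40]
    - [-0.19, -0.165, -0.06, 0, 0, 48]
    - [-0.22, -0.195, -0.06, 0, 0, 56]
    - [-0.25, -0.22, -0.06, 0, 0, 64]
    - [-0.28, -0.245, -0.06, 0, 0, 72]
    - [-0.31, -0.27, -0.06, 0, 0, 80]
    - [-0.335, -0.295, -0.06, 0, 0, 88]
    - [-0.36, -0.315, -0.06, 0, 0, 96]
  fingers: 180

```text
clock: 2.25
tool_pos: [0.4556, 0.1336, 0.299]
eef_rot: [0.868, 0.496, 0.0, -0.0]
contact_force: [1.1, 0.1, -0.5]
opening: 0.292
```

Run:
```python
from h import *
move([0.504,0.029,0.30],12.6); print(np.round(r.get_state()['q'],2))
```

```text
clock 2.25 pos [0.4556 0.1336 0.299 ] F [ 1.14  0.11 -0.49] open 0.292
shift [-0.0655  0.0948 -0.001 ] turn [ 0.000e+00 -2.000e-02  4.685e+01]
[-0.57  0.42  0.28  1.94 -0.16  0.8  -0.74]
```

Emit:
carry_out:
  commands:
    - [-0.01, 0.015, 0, 0, 0, 8]
    - [-0.02, 0.03, 0, 0, 0, 16]
    - [-0.032, 0.048, 0, 0, 0, 24]
    - [-0.044, 0.064, 0, 0, 0, 32]
    - [-0.055, 0.08, 0, 0, 0, 40]
    - [-0.065, 0.095, 0, 0, 0, 46.8]
    - [-0.065, 0.095, 0, 0, 0, 46.8]
    - [-0.065, 0.095, 0, 0, 0, 46.8]

```text
clock: 3.05
tool_pos: [0.5046, 0.0321, 0.2986]
eef_rot: [0.993, 0.115, -0.0, -0.0]
contact_force: [-0.4, 1.2, -0.2]
opening: 0.292
```

```bash
cat >> h.py <<'E'
def wrist(name):
    s=r.get_state(); p=r.snapshot('wrist'); cv2.imwrite(f'pics/{name}.png',p['img'])
    T=np.eye(4); T[:3,:3]=R.from_quat(s['eef_rot']).as_matrix(); T[:3,3]=s['tool_pos']
    E=T@p['tool_from_camera']; np.savez(name+'.npz',K=p['intrinsics'],E=E,img=p['img'])
    return p
def ray(name,uv,z):
    d=np.load(name+'.npz'); K,E=d['K'],d['E']
    v=E[:3,:3]@np.linalg.solve(K,[uv[0],uv[1],1.]); t=(z-E[2,3])/v[2]
    return E[:3,3]+t*v
def proj(name,P):
    d=np.load(name+'.npz'); K,E=d['K'],d['E']; c=(np.asarray(P)-E[:3,3])@E[:3,:3]; u=c@K.T
    return u[...,:2]/u[...,2:]
E
python3 - <<'E'
from h import *
p=wrist('w1'); s=r.get_state(); print(s['clock'],s['tool_pos'],np.round(s['q'],2))
for l in['block','gauge','lane_mouth','stop_face']: print(l,[(np.round(d['xyz'],4).tolist(),round(d['p'],2)) for d in r.spot_point(p,l)][:3])
E
```

```text
3.1 [0.50437567 0.0327321  0.29856376] [-0.48  0.5   0.51  1.86 -0.31  0.86 -1.16]
block [([0.6075, 0.3479, -0.0042], 0.97), ([0.5152, 0.1726, 0.0081], 0.89), ([0.2579, 0.3406, -0.0003], 0.63)]
gauge [([0.5498, 0.0146, 0.0008], 0.84)]
lane_mouth [([0.5422, 0.0692, 0.0109], 0.66)]
stop_face [([0.5867, -0.1581, 0.0105], 0.95)]
```

View pics/w1.png

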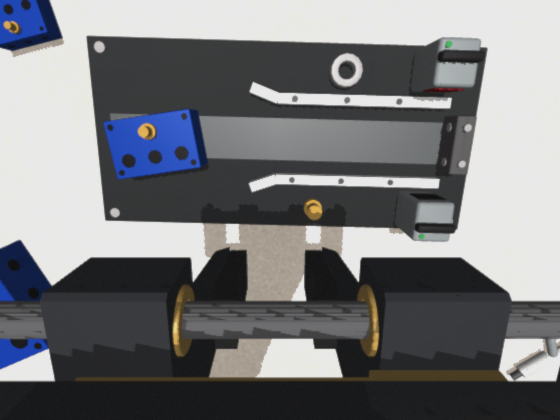

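The view shows the block at (155,145), the rails on rows ~100 and ~182, and the stop at (457,145). I'll zoom in and fit the poses.

Run:
```python
from h import *
im=np.load('w1.npz')['img']
cv2.imwrite('pics/w1a.png',cv2.resize(im[95:195,90:220],None,fx=6,fy=6,interpolation=cv2.INTER_CUBIC))
# gauge model fit: overlay with initial guess, refine via plate edges gradient
g=cv2.cvtColor(im,cv2.COLOR_BGR2GRAY).astype(float)
def edge(u,v0,v1,sgn,axis):  # subpixel edge position along axis with max signed gradient
    best=[]
    a=np.arange(v0,v1)
    prof=g[v0:v1,u-1:u+2].mean(1) if axis=='v' else g[u-1:u+2,v0:v1].mean(0)
    d=np.gradient(prof)*sgn; i=int(np.argmax(d)); w=slice(max(0,i-2),i+3); return (a[w]*np.clip(d[w],0,None)).sum()/np.clip(d[w],0,None).sum()
top=[(u,edge(u,28,60,-1,'v')) for u in range(110,400,10)]
bot=[(u,edge(u,205,240,1,'v')) for u in list(range(125,200,5))]
lef=[(edge(v,75,120,-1,'h'),v) for v in list(range(45,108,5))+list(range(180,212,5))]
def line(n,pts,z):
    P=np.array([ray(n,p,z)[:2] for p in pts]); c=P.mean(0); d=np.linalg.svd(P-c)[2][0]; print(c,np.degrees(np.arctan2(d[1],d[0]))%180, np.abs((P-c)@[-d[1],d[0]]).max()); return c,d
for nm,pts in(('top',top),('bot',bot),('left',lef)): print(nm); line('w1',pts,.012)
# rails: top edges height .026; outer/inner edges
rl_in=[(u,edge(u,98,114,-1,'v')) for u in range(285,400,5)]
rl_out=[(u,edge(u,86,101,1,'v')) for u in range(285,400,5)]
rr_in=[(u,edge(u,168,182,1,'v')) for u in range(285,400,5)]
rr_out=[(u,edge(u,180,196,-1,'v')) for u in range(285,400,5)]
print(rl_in[::8],rr_in[::8],rl_out[::8],rr_out[::8])
for nm,pts in(('rl_in',rl_in),('rl_out',rl_out),('rr_in',rr_in),('rr_out',rr_out)): print(nm); line('w1',pts,.026)
```

```text
top
[0.64689124 0.09435999] 101.63109702720075 0.00016147973208237645
bot
[0.40983624 0.16292785] 101.66494616172902 0.00011504327743313814
left
[0.51875337 0.25823538] 11.672103983441218 6.872477752756134e-05
[(285, np.float64(103.47695035460993)), (325, np.float64(104.82718271827183)), (365, np.float64(105.99641897940914))] [(285, np.float64(173.93076923076924)), (325, np.float64(175.01725790987538)), (365, np.float64(176.06519654841802))] [(285, np.float64(92.3533906399236)), (325, np.float64(93.34865900383141)), (365, np.float64(94.48019323671498))] [(285, np.float64(183.99624413145537)), (325, np.float64(185.0509915014164)), (365, np.float64(186.0659754948162))]
rl_in
[ 0.60096371 -0.02242427] 101.6433971734849 0.0002480466835135085
rl_out
[ 0.61276971 -0.01906322] 101.60224874668353 0.00031574325482726243
rr_in
[ 0.52267231 -0.04471708] 101.67644899881289 0.0003531758073094195
rr_out
[ 0.51055872 -0.04816762] 101.60836581215763 0.00032691352154966854
```

View pics/w1a.png

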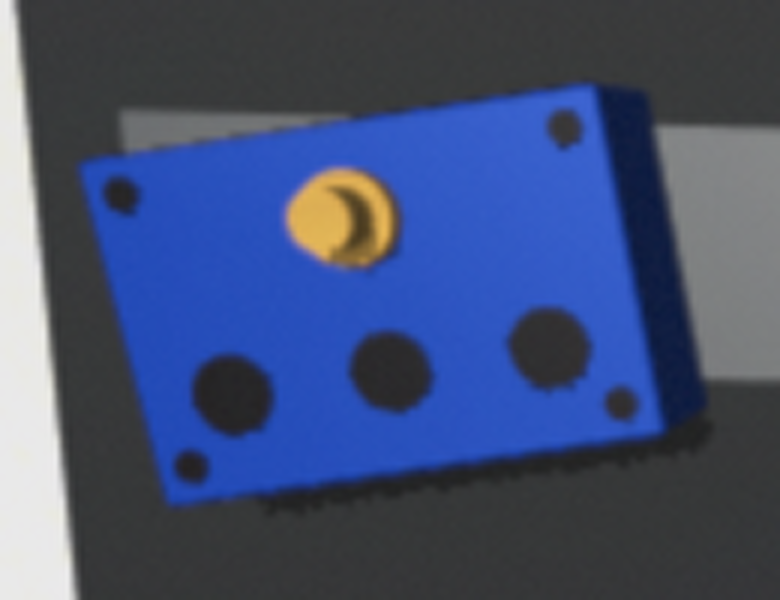

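```bash
cat >> h.py <<'E'
AZ=-78.35
f=np.array([np.cos(np.radians(AZ)),np.sin(np.radians(AZ))]); l=np.array([-f[1],f[0]])
_c=np.array([0.5618,-0.0336]); _e=np.array([0.51875,0.25824])
G0=_c+f*((_e-_c)@f+0.25)
def tog(P): d=np.asarray(P)[...,:2]-G0; return np.stack([d@f,d@l],-1)
def tow(x,y): return G0+x*f+y*l
E
python3 - <<'E'
from h import *
print('G0',G0)
C=[((X+.5)/6-.5+90,(Y+.5)/6-.5+95) for X,Y in[(80,160),(597,85),(663,435),(168,505)]]
P=np.array([ray('w1',c,.056) for c in C]); Q=tog(P); print(Q.round(4),'centre',Q.mean(0).round(4))
print([np.linalg.norm(Q[i]-Q[(i+1)%4]).round(4) for i in range(4)])
print([np.degrees(np.arctan2(*(b-a)[::-1])).round(2) for a,b in((Q[0],Q[1]),(Q[3],Q[2]),(Q[3],Q[0]),(Q[2],Q[1]))])
print('stop',tog(ray('w1',(440,145),.012)))
E
```

```text
G0 [0.55280973 0.01000396]
[[-0.219   0.0157]
 [-0.1253  0.0312]
 [-0.1152 -0.0311]
 [-0.2087 -0.0468]] centre [-0.167  -0.0077]
[np.float64(0.095), np.float64(0.0631), np.float64(0.0947), np.float64(0.0634)]
[np.float64(9.38), np.float64(9.53), np.float64(99.36), np.float64(99.14)]
stop [ 0.16968516 -0.00209493]
```

Run:
```python
from h import *
w=tow(-.167,-.078); print(w); move([*w,.10],11.65)
```

```text
[0.44269382 0.15781291]
clock 3.3 pos [0.5045 0.0325 0.2987] F [-0.2  -0.51 -0.45] open 0.295
shift [-0.0316 -0.1359  0.1988] turn [-0.05  0.    1.53]
```

Emit:
carry_out:
  commands:
    - [-0.006, -0.03, 0, 0, 0, 0.5]
    - [-0.014, -0.06, 0.02, 0, 0, 1.5]
    - [-0.022, -0.09, 0.05, 0, 0, 1.5]
    - [-0.028, -0.12, 0.085, 0, 0, 1.5]
    - [-0.0316, -0.136, 0.125, 0, 0, 1.5]
    - [-0.0316, -0.136, 0.165, 0, 0, 1.5]
    - [-0.0316, -0.136, 0.19, 0, 0, 1.5]
    - [-0.0316, -0.136, 0.199, 0, 0, 1.5]
    - [-0.0316, -0.136, 0.199, 0, 0, 1.5]
    - [-0.0316, -0.136, 0.199, 0, 0, 1.5]

```text
clock: 4.3
tool_pos: [0.4441, 0.157, 0.1006]
eef_rot: [0.995, 0.1, 0.001, -0.0]
contact_force: [0.4, -0.0, 1.1]
opening: 0.291
```

Run:
```python
from h import *
wrist('w2'); w=tow(-.167,-.078); move([*w,.024],11.65); print(tog(r.get_state()['tool_pos']))
```

```text
clock 4.35 pos [0.4443 0.1571 0.1009] F [ 0.51  0.28 -0.2 ] open 0.293
shift [-0.0016 -0.001   0.0769] turn [-0.02 -0.14 -0.12]
[-0.16600491 -0.07659289]
```

View pics/w2.png

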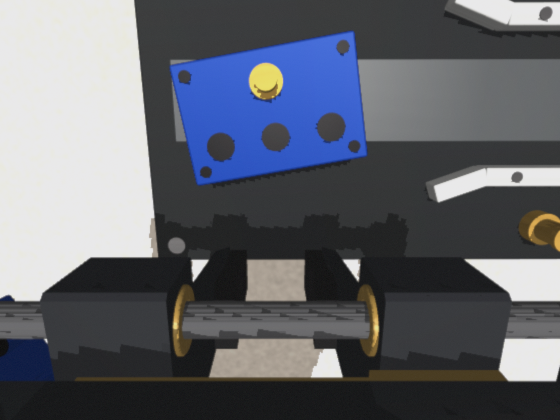

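The wrist view shows the block at (270,110) with clear bed in front of the fingers. Going down.

Emit:
carry_out:
  commands:
    - [-0.001, -0.001, 0.03, 0, 0, 0]
    - [-0.001, -0.001, 0.055, 0, 0, 0]
    - [-0.001, -0.001, 0.07, 0, 0, 0]
    - [-0.001, -0.001, 0.077, 0, 0, 0]
    - [-0.001, -0.001, 0.077, 0, 0, 0]
    - [-0.001, -0.001, 0.077, 0, 0, 0]

```text
clock: 4.95
tool_pos: [0.4429, 0.1579, 0.0237]
eef_rot: [0.995, 0.1, 0.001, -0.0]
contact_force: [1.1, -0.3, -0.0]
opening: 0.293
```

Run:
```python
from h import *
P=np.array([ray('w2',c,.056) for c in[(170,66),(354,32),(367,156),(197,185)]]); Q=tog(P); print(Q.round(4),'centre',Q.mean(0).round(4))
w=tow(-.167,-.050); move([*w,.024],11.65); print(tog(r.get_state()['tool_pos']))
```

```text
[[-0.2185  0.0148]
 [-0.1254  0.0304]
 [-0.115  -0.031 ]
 [-0.2084 -0.0468]] centre [-0.1668 -0.0081]
clock 4.95 pos [0.4429 0.1579 0.0237] F [ 1.13 -0.26 -0.04] open 0.293
shift [ 0.0278 -0.0001 -0.0003] turn [-0.   -0.1  -0.12]
[-0.16699946 -0.07779516]
```

Now I'll push toward +y (tool +x) in two stages, about 31 mm first and then a look.

Emit:
carry_out:
  commands:
    - [0.004, 0, 0, 0, 0, 0]
    - [0.009, 0, 0, 0, 0, 0]
    - [0.014, 0, 0, 0, 0, 0]
    - [0.018, 0, 0, 0, 0, 0]
    - [0.021, 0, 0, 0, 0, 0]
    - [0.024, 0, 0, 0, 0, 0]
    - [0.027, 0, 0, 0, 0, 0]
    - [0.03, 0, 0, 0, 0, 0]
    - [0.032, 0, 0, 0, 0, 0]
    - [0.032, 0, 0, 0, 0, 0]

```text
clock: 5.95
tool_pos: [0.4738, 0.1645, 0.0226]
eef_rot: [0.995, 0.101, 0.0, -0.0]
contact_force: [-2.0, 1.4, 0.3]
opening: 0.293
```

Run:
```python
from h import *
wrist('w3'); w=tow(-.167,-.041); move([*w,.024],11.65); print(tog(r.get_state()['tool_pos']))
```

```text
clock 6.0 pos [0.4739 0.1643 0.0226] F [-2.48  1.11 -0.32] open 0.298
shift [ 0.0051  0.     -0.0014] turn [-0.   -0.04 -0.11]
[-0.1670428  -0.04614589]
```

View pics/w3.png

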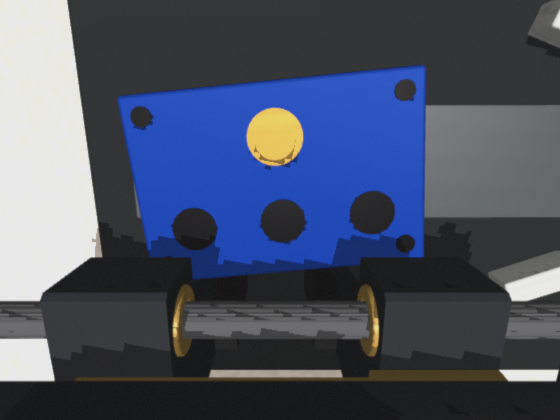

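The block has turned partway: its far edge now runs from (120,97) to (425,66). I'll keep pushing.

Emit:
carry_out:
  commands:
    - [0.002, 0, -0.001, 0, 0, 0]
    - [0.004, 0, -0.001, 0, 0, 0]
    - [0.006, 0, -0.001, 0, 0, 0]
    - [0.006, 0, -0.001, 0, 0, 0]

```text
clock: 6.4
tool_pos: [0.48, 0.1654, 0.0237]
eef_rot: [0.995, 0.1, 0.0, -0.0]
contact_force: [-1.1, -0.2, -0.4]
opening: 0.295
```

Run:
```python
from h import *
P=np.array([ray('w3',c,.056) for c in[(120,97),(425,66)]]);Q=tog(P); print(Q.round(4),np.degrees(np.arctan2(*(Q[1]-Q[0])[::-1])))
wrist('w4'); w=tow(-.167,-.041); move([*w,.024],11.65); print(tog(r.get_state()['tool_pos']))
```

```text
[[-0.2138  0.0254]
 [-0.1209  0.0341]] 5.354124406626531
clock 6.45 pos [0.48   0.1654 0.0238] F [-1.62 -0.25 -0.48] open 0.291
shift [-0.0011 -0.0001 -0.0002] turn [ 0.01 -0.06 -0.12]
[-0.16685823 -0.03990673]
```

View pics/w4.png

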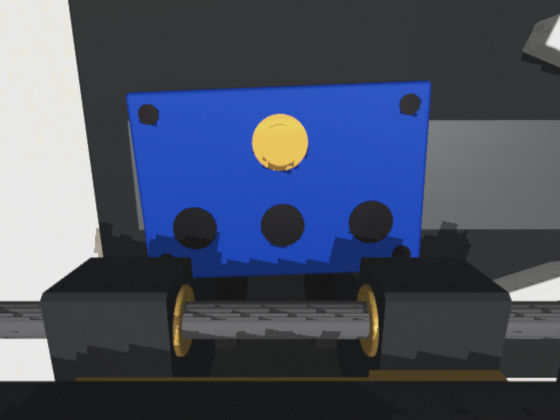

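Run:
```python
from h import *
P=np.array([ray('w4',c,.056) for c in[(127,94.5),(430,82)]]);Q=tog(P); print(Q.round(4),np.degrees(np.arctan2(*(Q[1]-Q[0])[::-1])))
```

```text
[[-0.2117  0.0325]
 [-0.1181  0.0359]] 2.106148179425552
```

The block is now nearly centred (y ≈ +2 mm, yaw 2.1°). The rear push will square the rest, so I'll back off, raise and go round behind.

Emit:
carry_out:
  commands:
    - [-0.006, 0, 0, 0, 0, 0]
    - [-0.014, 0, 0, 0, 0, 0]
    - [-0.02, 0, -0.02, 0, 0, 0]
    - [-0.02, 0, -0.06, 0, 0, 0]
    - [-0.02, 0, -0.1, 0, 0, 0]
    - [-0.02, -0.01, -0.13, 0, 0, -4]
    - [-0.02, -0.03, -0.13, 0, 0, -12]
    - [-0.015, -0.05, -0.13, 0, 0, -20]
    - [-0.01, -0.07, -0.13, 0, 0, -28]
    - [-0.005, -0.09, -0.13, 0, 0, -36]
    - [0.005, -0.105, -0.13, 0, 0, -44]
    - [0.02, -0.115, -0.13, 0, 0, -52]

```text
clock: 7.65
tool_pos: [0.4748, 0.2832, 0.1536]
eef_rot: [0.848, 0.53, -0.0, -0.001]
contact_force: [1.4, -0.7, -0.8]
opening: 0.293
```

Run:
```python
from h import *
w=tow(-.245,0.0); move([*w,.15],101.65); print(tog(r.get_state()['tool_pos']))
```

```text
clock 7.65 pos [0.4748 0.2832 0.1536] F [ 1.45 -0.68 -0.78] open 0.293
shift [-0.0174  0.0402  0.0036] turn [ -0.06  -0.04 -37.69]
[-0.28333916 -0.02120082]
```

Emit:
carry_out:
  commands:
    - [-0.003, 0.01, 0, 0, 0, -8]
    - [-0.007, 0.02, 0, 0, 0, -16]
    - [-0.012, 0.03, 0, 0, 0, -24]
    - [-0.016, 0.036, 0, 0, 0, -32]
    - [-0.0175, 0.04, 0, 0, 0, -37.7]
    - [-0.0175, 0.04, 0, 0, 0, -37.7]
    - [-0.0175, 0.04, 0, 0, 0, -37.7]

```text
clock: 8.35
tool_pos: [0.5037, 0.2484, 0.1537]
eef_rot: [0.636, 0.772, 0.0, -0.0]
contact_force: [0.3, 0.2, -0.1]
opening: 0.3
```

Run:
```python
from h import *
wrist('w5'); w=tow(-.245,0.0); move([*w,.024],101.65); print(tog(r.get_state()['tool_pos']))
p=r.snapshot('top'); np.savez('t1.npz',K=p['intrinsics'],E=p['extrinsics'],img=p['img']); cv2.imwrite('pics/t1.png',cv2.resize(p['img'][110:250,185:390],None,fx=3.8,fy=3.8,interpolation=cv2.INTER_CUBIC))
```

```text
clock 8.4 pos [0.5036 0.2486 0.1537] F [ 0.61  0.22 -0.83] open 0.292
shift [ 0.0013 -0.      0.1297] turn [-0.01 -0.03 -0.53]
[-2.43653359e-01  1.62291248e-05]
```

View pics/w5.png

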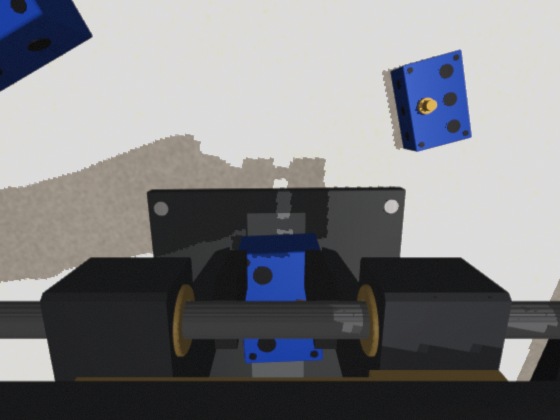

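View pics/t1.png

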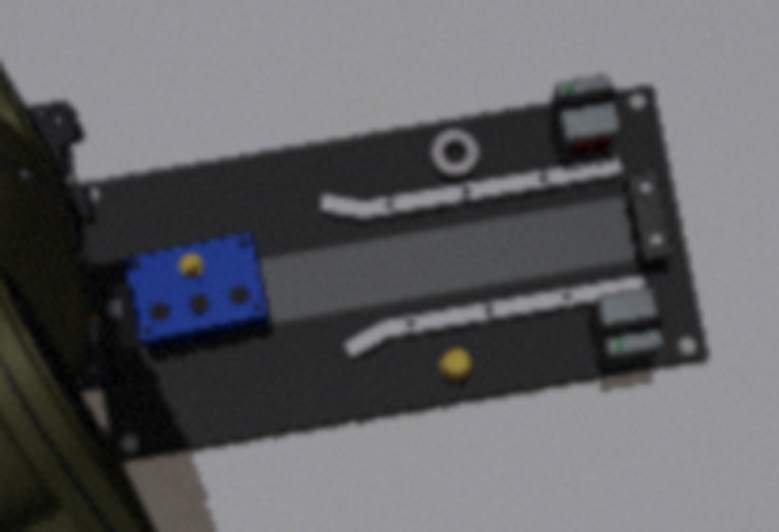

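The top crop shows the block near the lane axis and almost square, with the fingers behind it. Going down behind the rear face.

Emit:
carry_out:
  commands:
    - [0.004, 0, 0.04, 0, 0, -0.5]
    - [0.004, 0, 0.08, 0, 0, -0.5]
    - [0.004, 0, 0.11, 0, 0, -0.5]
    - [0.004, 0, 0.125, 0, 0, -0.5]
    - [0.004, 0, 0.13, 0, 0, -0.5]
    - [0.004, 0, 0.13, 0, 0, -0.5]

```text
clock: 9.05
tool_pos: [0.5034, 0.2527, 0.0239]
eef_rot: [0.631, 0.776, 0.0, 0.0]
contact_force: [0.1, 0.6, -0.0]
opening: 0.293
```

Run:
```python
from h import *
w=tow(-.17,0.0); move([*w,.024],101.65); print(tog(r.get_state()['tool_pos']))
```

```text
clock 9.05 pos [0.5034 0.2527 0.0239] F [ 0.12  0.62 -0.  ] open 0.293
shift [-0.0776 -0.0007 -0.0001] turn [ 0.02 -0.    0.08]
[-0.24764866  0.00061987]
```

Emit:
carry_out:
  commands:
    - [-0.006, 0, 0, 0, 0, 0]
    - [-0.012, 0, 0, 0, 0, 0]
    - [-0.018, 0, 0, 0, 0, 0]
    - [-0.022, 0, 0, 0, 0, 0]
    - [-0.026, 0, 0, 0, 0, 0]
    - [-0.03, 0, 0, 0, 0, 0]
    - [-0.035, 0, 0, 0, 0, 0]
    - [-0.04, 0, 0, 0, 0, 0]
    - [-0.045, 0, 0, 0, 0, 0]
    - [-0.05, 0, 0, 0, 0, 0]
    - [-0.054, 0, 0, 0, 0, 0]
    - [-0.054, 0, 0, 0, 0, 0]

```text
clock: 10.25
tool_pos: [0.5145, 0.1998, 0.024]
eef_rot: [0.631, 0.776, 0.001, -0.0]
contact_force: [0.4, 2.9, 2.5]
opening: 0.293
```

Run:
```python
from h import *
w=tow(.06,0.0); move([*w,.024],101.65); print(tog(r.get_state()['tool_pos']))
for n in('top','side'):
    p=r.snapshot(n); np.savez(n+'2.npz',K=p['intrinsics'],E=p['extrinsics'],img=p['img'])
    a=p['img'][110:250,185:390] if n=='top' else p['img'][130:290,220:400]
    cv2.imwrite(f'pics/{n}2.png',cv2.resize(a,None,fx=3.7,fy=3.7,interpolation=cv2.INTER_CUBIC))
```

```text
clock 10.25 pos [0.5145 0.1998 0.024 ] F [0.36 2.88 2.49] open 0.293
shift [-2.536e-01 -1.200e-03 -2.000e-04] turn [ 0.04 -0.05  0.09]
[-0.19362983  0.00076485]
```

View pics/top2.png

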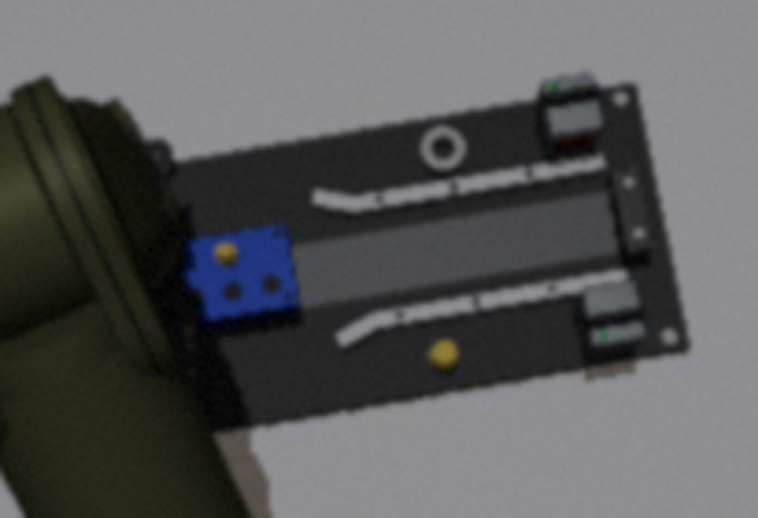

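View pics/side2.png

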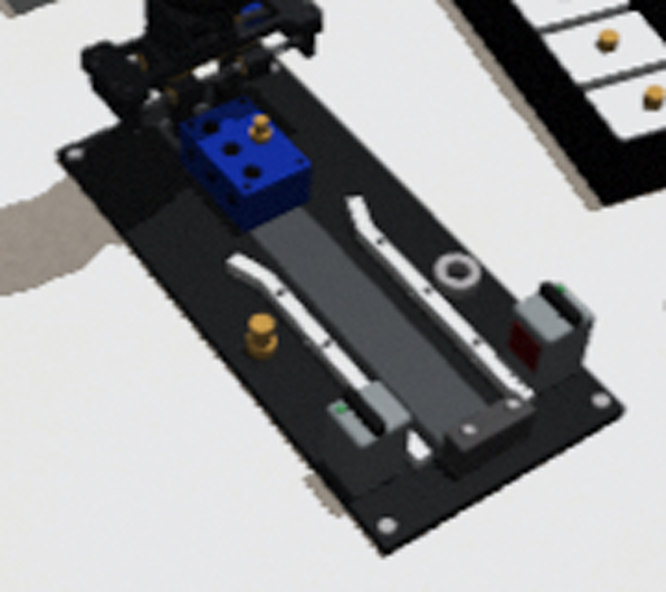

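Run:
```python
from h import *
from scipy.optimize import minimize
def mask(im):
    b,g,rr=[im[...,i].astype(int) for i in range(3)]
    return ((b>1.7*rr+8)&(b>1.5*g)&(b>25)).astype(np.uint8)
def box(x,y,th):
    c,s=np.cos(th),np.sin(th); out=[]
    for sx in(-.048,.048):
        for sy in(-.032,.032):
            w=tow(x+c*sx-s*sy,y+s*sx+c*sy)
            for z in(.012,.056): out.append([*w,z])
    return np.array(out)
def run(n,roi,x0,fs=None,S=4):
    d=np.load(n+'.npz'); im=d['img']; v0,v1,u0,u1=roi
    m=mask(cv2.resize(im[v0:v1,u0:u1],None,fx=S,fy=S,interpolation=cv2.INTER_CUBIC))
    nl,lab,st,_=cv2.connectedComponentsWithStats(m); m=(lab==1+np.argmax(st[1:,4])).astype(np.uint8)
    m=cv2.morphologyEx(m,cv2.MORPH_CLOSE,np.ones((25,25)))
    # visible region limit in gauge x: ignore behind
    def cost(p):
        q=proj(n,box(p[0],p[1],p[2])); q=(q-[u0,v0]+.5)*S-.5
        h=cv2.convexHull((q*16).round().astype(np.int32))
        k=np.zeros_like(m); cv2.fillConvexPoly(k,h,1,shift=4)
        D=(k!=m)
        if fs is not None:
            D=D&fs
        return D.sum()
    best=min((minimize(cost,np.array(x0)+dx,method='Nelder-Mead',options=dict(initial_simplex=np.array(x0)+dx+np.array([[0,0,0],[.004,0,0],[0,.004,0],[0,0,.05]]),xatol=1e-5)) for dx in([0,0,0],[.003,.003,.02],[-.003,-.003,-.02])),key=lambda o:o.fun)
    print(n,best.x[:2].round(4),np.degrees(best.x[2]).round(2),best.fun,m.sum())
run('top0',(150,220,200,270),[-.167,-.008,.165])
run('side0',(140,200,250,310),[-.167,-.008,.165])
d=np.load('side2.npz'); S=4
fs=np.zeros((75*S,70*S),bool)
run('side2',(150,210,260,315),[-.135,.002,.0])
# exclude rear part in the top view
run('top2',(160,210,225,275),[-.135,.002,.0])
for n,roi in(('side2',(150,200,260,315)),('top2',(160,205,225,275))):
    im=np.load(n+'.npz')['img'][roi[0]:roi[1],roi[2]:roi[3]]; cv2.imwrite(f'pics/{n}z.png',cv2.resize(im,None,fx=10,fy=10,interpolation=cv2.INTER_CUBIC))
```

```text
top0 [-0.1702 -0.0048] 8.64 971.0 13080
side0 [-0.1658 -0.0065] 9.5 609.0 13432
side2 [-0.1326  0.0025] 0.22 313.0 13890
top2 [-0.1304  0.004 ] 2.35 3124.0 10801
```

View pics/side2z.png

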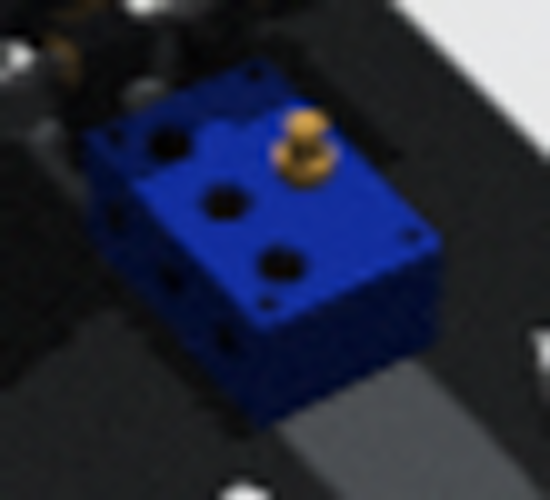

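View pics/top2z.png

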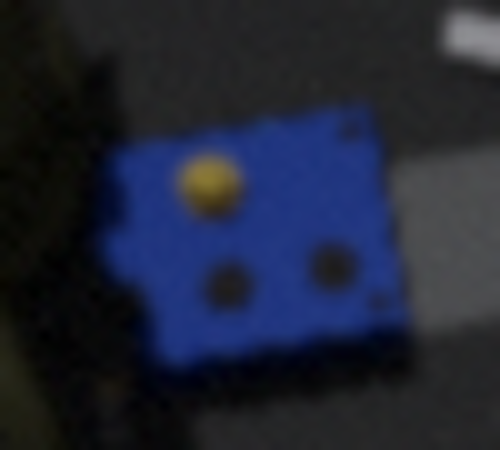

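The side fit, corrected by its own offset on the first picture, puts the block at x ≈ -134 mm, y ≈ +1 mm and yaw ≈ 0.2°. That is square and centred, so I'll push it into the lane, starting with 84 mm.

Emit:
carry_out:
  commands:
    - [-0.004, 0, 0, 0, 0, 0]
    - [-0.011, 0, 0, 0, 0, 0]
    - [-0.018, 0, 0, 0, 0, 0]
    - [-0.025, 0, 0, 0, 0, 0]
    - [-0.033, -0.0005, 0, 0, 0, 0]
    - [-0.041, -0.0005, 0, 0, 0, 0]
    - [-0.049, -0.0005, 0, 0, 0, 0]
    - [-0.057, -0.0005, 0, 0, 0, 0]
    - [-0.065, -0.0005, 0, 0, 0, 0]
    - [-0.073, -0.001, 0, 0, 0, 0]
    - [-0.08, -0.001, 0, 0, 0, 0]
    - [-0.084, -0.001, 0, 0, 0, 0]

```text
clock: 11.55
tool_pos: [0.5302, 0.1161, 0.0237]
eef_rot: [0.631, 0.775, -0.0, -0.0]
contact_force: [-1.7, 5.1, 4.3]
opening: 0.293
```

Run:
```python
from h import *
w=tow(.05,0.0); move([*w,.024],101.65); print(tog(r.get_state()['tool_pos']))
for n in('side',):
    p=r.snapshot(n); np.savez(n+'3.npz',K=p['intrinsics'],E=p['extrinsics'],img=p['img'])
    a=p['img'][130:290,220:400]
    cv2.imwrite(f'pics/{n}3.png',cv2.resize(a,None,fx=3.7,fy=3.7,interpolation=cv2.INTER_CUBIC))
```

```text
clock 11.55 pos [0.5302 0.1161 0.0237] F [-1.73  5.11  4.3 ] open 0.293
shift [-0.1584  0.0006 -0.0003] turn [-0.04  0.02  0.03]
[-0.10844761 -0.00074497]
```

View pics/side3.png

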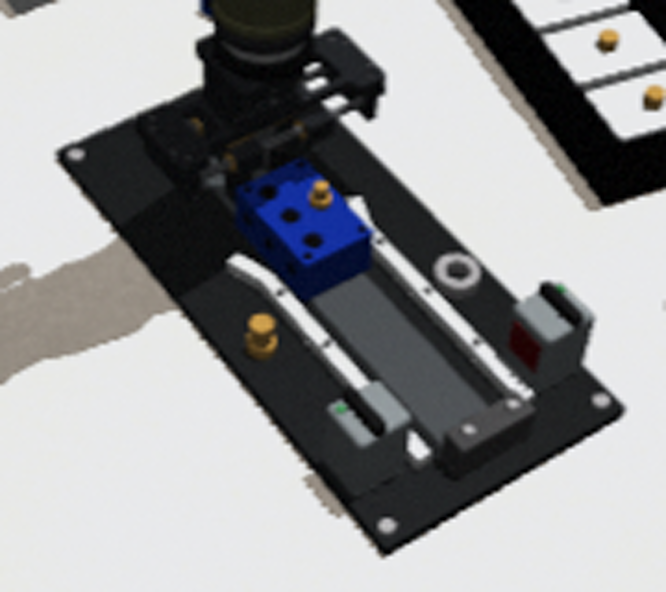

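```bash
cat > fit.py <<'E'
from h import *
from scipy.optimize import minimize
def mask(im):
    b,g,rr=[im[...,i].astype(int) for i in range(3)]
    return ((b>1.7*rr+8)&(b>1.5*g)&(b>25)).astype(np.uint8)
def box(x,y,th,zs=(.012,.056)):
    c,s=np.cos(th),np.sin(th); out=[]
    for sx in(-.048,.048):
        for sy in(-.032,.032):
            w=tow(x+c*sx-s*sy,y+s*sx+c*sy)
            for z in zs: out.append([*w,z])
    return np.array(out)
def run(n,roi,x0,railz=None,S=4):
    d=np.load(n+'.npz'); im=d['img']; v0,v1,u0,u1=roi
    m=mask(cv2.resize(im[v0:v1,u0:u1],None,fx=S,fy=S,interpolation=cv2.INTER_CUBIC))
    nl,lab,st,_=cv2.connectedComponentsWithStats(m); m=(lab==1+np.argmax(st[1:,4])).astype(np.uint8)
    m=cv2.morphologyEx(m,cv2.MORPH_CLOSE,np.ones((25,25)))
    ok=np.ones(m.shape,np.uint8)
    if railz:  # mask out near rail + head areas
        for poly in([(-.062,-.052),(-.03,-.041),(.17,-.041),(.17,-.054),(-.03,-.054),(-.062,-.065)],):
            P=np.array([[*tow(*q),z] for q in poly for z in(.012,.026)]); q=((proj(n,P)-[u0,v0]+.5)*S-.5)
            # two convex parts
            cv2.fillConvexPoly(ok,cv2.convexHull((q[2:10]).round().astype(np.int32)),0)
            cv2.fillConvexPoly(ok,cv2.convexHull((q[[0,1,2,3,8,9,10,11]]).round().astype(np.int32)),0)
    def cost(p):
        q=proj(n,box(*p)); q=(q-[u0,v0]+.5)*S-.5
        k=np.zeros_like(m); cv2.fillConvexPoly(k,cv2.convexHull((q*16).round().astype(np.int32)),1,shift=4)
        return ((k!=m)&(ok>0)).sum()
    b=min((minimize(cost,np.array(x0)+dx,method='Nelder-Mead',options=dict(initial_simplex=np.array(x0)+dx+np.array([[0,0,0],[.004,0,0],[0,.004,0],[0,0,.05]]),xatol=1e-5)) for dx in([0,0,0],[.003,.003,.02],[-.003,-.003,-.02])),key=lambda o:o.fun)
    print(n,b.x[:2].round(4),np.degrees(b.x[2]).round(2),b.fun,m.sum()); return b.x
E
python3 - <<'E'
from fit import *
run('side3',(165,225,275,330),[-.049,0,0],1)
E
```

```text
side3 [-0.0484  0.001 ] -0.76 497.0 14769
```

The block is still centred (y ≈ 0) and square within 1°. Next is another 84 mm.

Emit:
carry_out:
  commands:
    - [-0.004, 0, 0, 0, 0, 0]
    - [-0.011, 0.0005, 0, 0, 0, 0]
    - [-0.018, 0.0005, 0, 0, 0, 0]
    - [-0.025, 0.0005, 0, 0, 0, 0]
    - [-0.033, 0.0005, 0, 0, 0, 0]
    - [-0.041, 0.0005, 0, 0, 0, 0]
    - [-0.049, 0.0005, 0, 0, 0, 0]
    - [-0.057, 0.0005, 0, 0, 0, 0]
    - [-0.065, 0.0005, 0, 0, 0, 0]
    - [-0.073, 0.0005, 0, 0, 0, 0]
    - [-0.08, 0.0005, 0, 0, 0, 0]
    - [-0.084, 0.0005, 0, 0, 0, 0]

```text
clock: 12.8
tool_pos: [0.5479, 0.0336, 0.0236]
eef_rot: [0.632, 0.775, -0.0, 0.0]
contact_force: [-1.2, 3.2, 0.8]
opening: 0.297
```

Run:
```python
from fit import *
w=tow(.0622,0.0); move([*w,.024],101.65); print(tog(r.get_state()['tool_pos']))
for n in('side','top'):
    p=r.snapshot(n); np.savez(n+'4.npz',K=p['intrinsics'],E=p['extrinsics'],img=p['img'])
    a=p['img'][130:290,220:400] if n=='side' else p['img'][110:250,185:390]
    cv2.imwrite(f'pics/{n}4.png',cv2.resize(a,None,fx=3.7,fy=3.7,interpolation=cv2.INTER_CUBIC))
run('side4',(185,250,290,360),[.035,0,0],1)
```

```text
clock 12.8 pos [0.5479 0.0336 0.0236] F [-1.24  3.19  0.82] open 0.297
shift [-0.0863 -0.     -0.0003] turn [-0.02  0.03  0.02]
[-2.41095263e-02 -2.64409550e-06]
side4 [0.0367 0.001 ] -1.04 590.0 15851
```

View pics/side4.png

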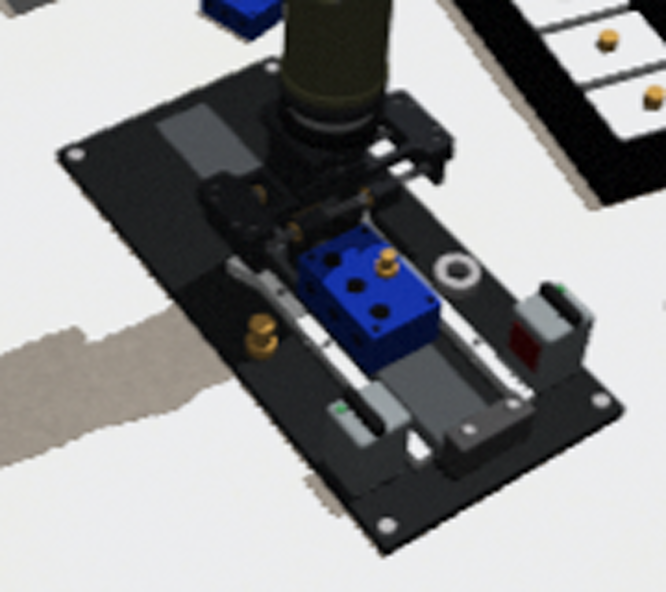

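The block is well inside the lane, clear of both rails. I'll push 76 mm more, slowing at the end, which leaves about 10 mm to the stop.

Emit:
carry_out:
  commands:
    - [-0.004, 0, 0, 0, 0, 0]
    - [-0.011, 0, 0, 0, 0, 0]
    - [-0.018, 0, 0, 0, 0, 0]
    - [-0.025, 0, 0, 0, 0, 0]
    - [-0.033, 0, 0, 0, 0, 0]
    - [-0.041, 0, 0, 0, 0, 0]
    - [-0.049, 0, 0, 0, 0, 0]
    - [-0.057, 0, 0, 0, 0, 0]
    - [-0.064, 0, 0, 0, 0, 0]
    - [-0.07, 0, 0, 0, 0, 0]
    - [-0.074, 0, 0, 0, 0, 0]
    - [-0.076, 0, 0, 0, 0, 0]

```text
clock: 14.1
tool_pos: [0.5634, -0.04, 0.0237]
eef_rot: [0.631, 0.776, -0.0, -0.0]
contact_force: [-0.3, 3.0, -0.4]
opening: 0.295
```

Run:
```python
from fit import *
w=tow(.0622,0.0); move([*w,.024],101.65); print(tog(r.get_state()['tool_pos']))
for n in('side','top'):
    p=r.snapshot(n); np.savez(n+'5.npz',K=p['intrinsics'],E=p['extrinsics'],img=p['img'])
    a=p['img'][200:270,290:370] if n=='side' else p['img'][110:250,185:390]
    k=8 if n=='side' else 3.7
    cv2.imwrite(f'pics/{n}5.png',cv2.resize(a,None,fx=k,fy=k,interpolation=cv2.INTER_CUBIC))
run('side5',(200,265,300,370),[.112,0,0],1)
```

```text
clock 14.1 pos [ 0.5634 -0.04    0.0237] F [-0.34  2.97 -0.39] open 0.295
shift [-0.0111 -0.0003 -0.0003] turn [-0.    0.    0.06]
[0.05108381 0.00026009]
side5 [0.1105 0.0019] 0.0 1397.0 16307
```

View pics/side5.png

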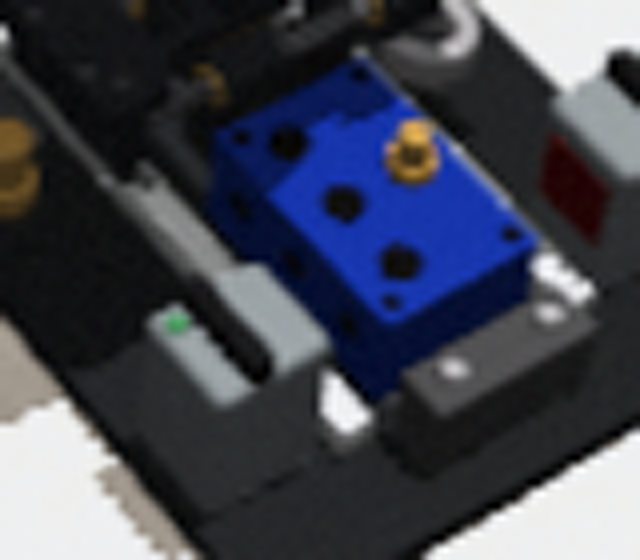

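View pics/top5.png

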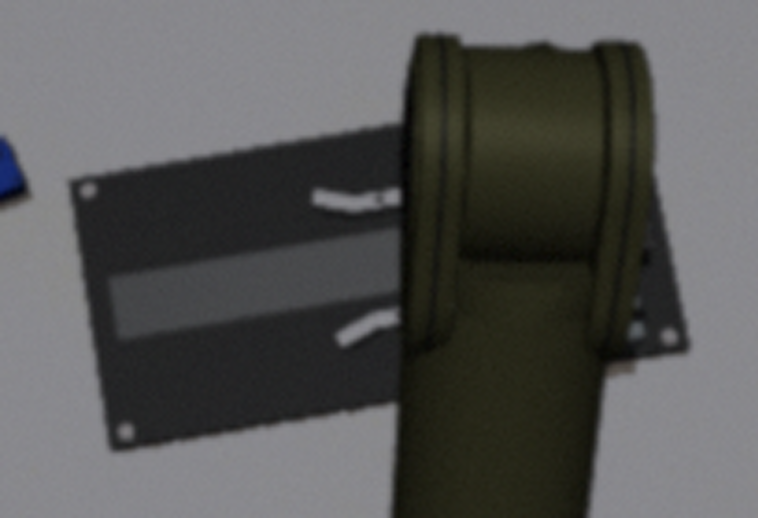

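About 11 mm remain, and the block is square and centred. I'll creep from here, watching the force.

Emit:
carry_out:
  commands:
    - [-0.001, 0, 0, 0, 0, 0]
    - [-0.002, 0, 0, 0, 0, 0]
    - [-0.003, 0, 0, 0, 0, 0]
    - [-0.004, 0, 0, 0, 0, 0]
    - [-0.005, 0, 0, 0, 0, 0]
    - [-0.006, 0, 0, 0, 0, 0]
    - [-0.007, 0, 0, 0, 0, 0]
    - [-0.008, 0, 0, 0, 0, 0]
    - [-0.0085, 0, 0, 0, 0, 0]
    - [-0.009, 0, 0, 0, 0, 0]
    - [-0.009, 0, 0, 0, 0, 0]

```text
clock: 15.3
tool_pos: [0.5654, -0.0482, 0.0238]
eef_rot: [0.631, 0.776, 0.0, 0.0]
contact_force: [-0.2, 4.6, 2.9]
opening: 0.295
```

Emit:
carry_out:
  commands:
    - [-0.0005, 0, 0, 0, 0, 0]
    - [-0.001, 0, 0, 0, 0, 0]
    - [-0.001, 0, 0, 0, 0, 0]

```text
clock: 15.6
tool_pos: [0.5656, -0.0491, 0.0238]
eef_rot: [0.631, 0.776, 0.0, 0.0]
contact_force: [-0.3, 4.8, 4.1]
opening: 0.291
```

Emit:
carry_out:
  commands:
    - [-0.0005, 0, 0, 0, 0, 0]
    - [-0.001, 0, 0, 0, 0, 0]
    - [-0.001, 0, 0, 0, 0, 0]

```text
clock: 15.9
tool_pos: [0.5657, -0.05, 0.0238]
eef_rot: [0.631, 0.776, 0.0, 0.0]
contact_force: [-1.1, 5.0, 4.1]
opening: 0.296
```

Emit:
carry_out:
  commands:
    - [-0.0005, 0, 0, 0, 0, 0]
    - [-0.001, 0, 0, 0, 0, 0]
    - [-0.001, 0, 0, 0, 0, 0]

```text
clock: 16.2
tool_pos: [0.5658, -0.0503, 0.0238]
eef_rot: [0.631, 0.776, 0.0, -0.0]
contact_force: [-1.4, 6.6, 4.3]
opening: 0.293
```

Run:
```python
from fit import *
w=tow(.0622,0.0); move([*w,.024],101.65); print(tog(r.get_state()['tool_pos']))
for n in('side',):
    p=r.snapshot(n); np.savez(n+'6.npz',K=p['intrinsics'],E=p['extrinsics'],img=p['img'])
    a=p['img'][200:270,290:370]; k=8
    cv2.imwrite(f'pics/{n}6.png',cv2.resize(a,None,fx=k,fy=k,interpolation=cv2.INTER_CUBIC))
```

```text
clock 16.2 pos [ 0.5658 -0.0503  0.0238] F [-1.4   6.64  4.31] open 0.293
shift [-0.0006 -0.0005 -0.0002] turn [ 0.01 -0.07  0.12]
[0.06163248 0.00051818]
```

View pics/side6.png

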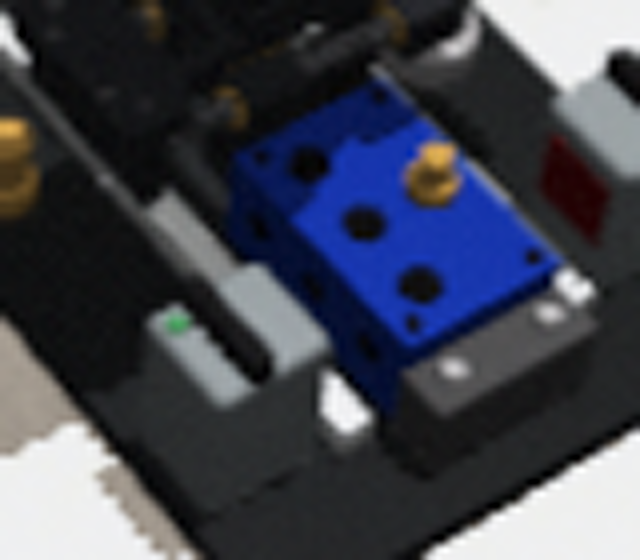

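The tool lagged (0.3 mm moved for 1 mm commanded) and the force is rising, so the block is touching the stop. I'll add a little more to seat it.

Emit:
carry_out:
  commands:
    - [-0.0005, 0, 0, 0, 0, 0]
    - [-0.001, 0, 0, 0, 0, 0]
    - [-0.001, 0, 0, 0, 0, 0]

```text
clock: 16.55
tool_pos: [0.5657, -0.0502, 0.0238]
eef_rot: [0.631, 0.776, 0.001, -0.001]
contact_force: [-1.7, 7.1, 5.1]
opening: 0.294
```

Emit:
carry_out:
  commands:
    - [-0.0005, 0, 0, 0, 0, 0]
    - [-0.001, 0, 0, 0, 0, 0]
    - [-0.001, 0, 0, 0, 0, 0]

```text
clock: 16.85
tool_pos: [0.5657, -0.0503, 0.0238]
eef_rot: [0.63, 0.776, 0.001, -0.001]
contact_force: [-1.9, 10.0, 5.4]
opening: 0.294
```

The tool has stopped while the force climbs to 10 N, so the block is home. Now backing straight off and up.

Emit:
carry_out:
  commands:
    - [0.003, 0, 0, 0, 0, 0]
    - [0.008, 0, 0, 0, 0, 0]
    - [0.018, 0, 0, 0, 0, 0]
    - [0.03, 0, 0, 0, 0, 0]
    - [0.036, 0, -0.02, 0, 0, 0]
    - [0.036, 0, -0.06, 0, 0, 0]
    - [0.036, 0, -0.1, 0, 0, 0]
    - [0.036, 0, -0.14, 0, 0, 0]
    - [0.05, 0, -0.18, 0, 0, 0]
    - [0.08, 0, -0.22, 0, 0, 0]
    - [0.11, 0, -0.24, 0, 0, 0]
    - [0.11, 0, -0.24, 0, 0, 0]

```text
clock: 18.05
tool_pos: [0.5445, 0.061, 0.267]
eef_rot: [0.628, 0.778, 0.004, 0.001]
contact_force: [0.1, -0.2, -0.7]
opening: 0.292
```

Run:
```python
from fit import *
s=r.get_state(); print(s['clock'],s['tool_pos'],s['contact_force'],tog(s['tool_pos']))
wrist('w7')
for n in('side','top'):
    p=r.snapshot(n); np.savez(n+'7.npz',K=p['intrinsics'],E=p['extrinsics'],img=p['img'])
    a=p['img'][130:290,220:400] if n=='side' else p['img'][110:250,185:390]
    cv2.imwrite(f'pics/{n}7.png',cv2.resize(a,None,fx=3.7,fy=3.7,interpolation=cv2.INTER_CUBIC))
```

```text
18.05 [0.5444713  0.06101557 0.26699472] [ 0.12615206 -0.21872534 -0.68324856] [-0.05164454  0.00213426]
```

View pics/w7.png

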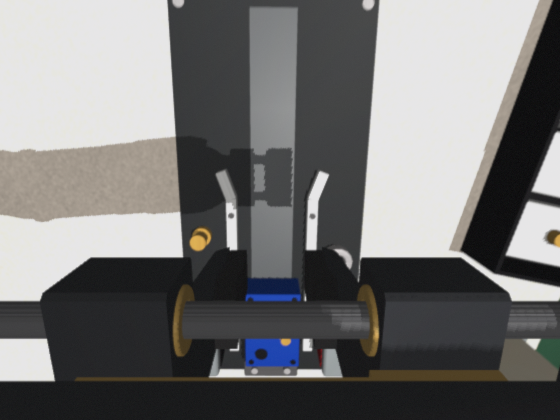

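View pics/side7.png

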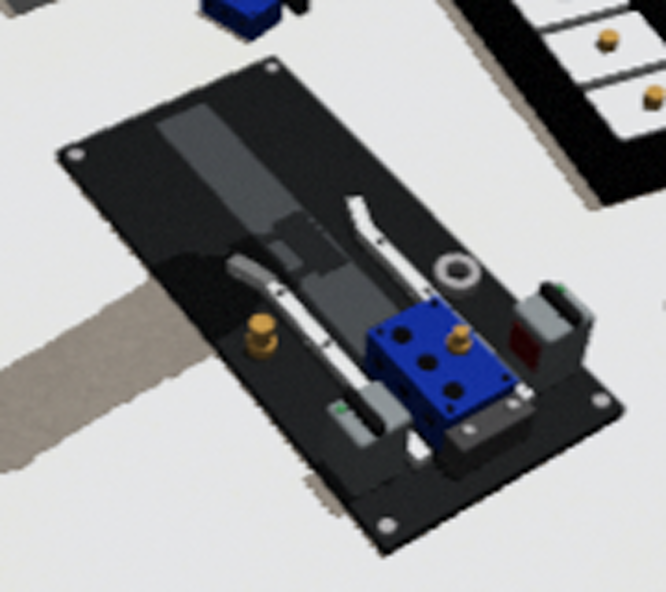

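View pics/top7.png

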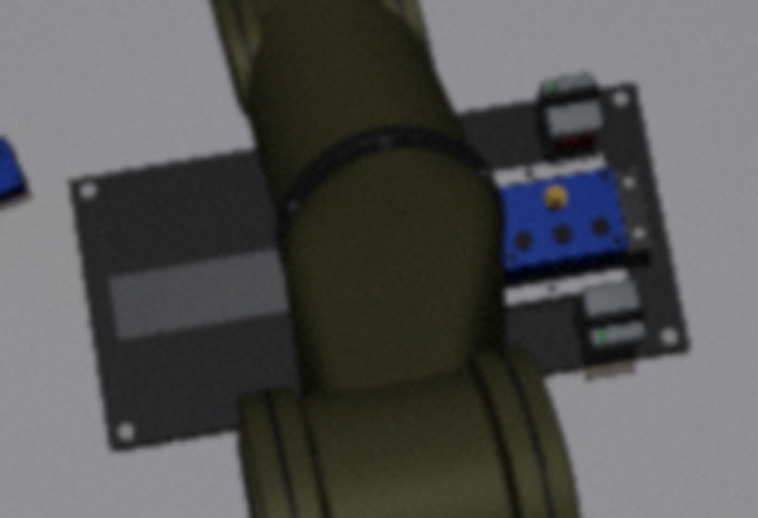

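It looks home. I'll check with one square wrist view, since there's plenty of time.

Emit:
carry_out:
  commands:
    - [0, -0.01, 0, 0, 0, 8]
    - [0, -0.02, -0.01, 0, 0, 16]
    - [-0.01, -0.03, -0.01, 0, 0, 24]
    - [-0.02, -0.04, -0.01, 0, 0, 32]
    - [-0.035, -0.05, -0.01, 0, 0, 40]
    - [-0.05, -0.06, -0.01, 0, 0, 48]
    - [-0.065, -0.06, -0.01, 0, 0, 56]
    - [-0.08, -0.06, -0.01, 0, 0, 64]
    - [-0.095, -0.06, -0.01, 0, 0, 72]
    - [-0.11, -0.06, -0.01, 0, 0, 80]
    - [-0.12, -0.06, -0.01, 0, 0, 88]
    - [-0.12, -0.06, -0.01, 0, 0, 90]

```text
clock: 19.4
tool_pos: [0.5087, -0.0782, 0.2726]
eef_rot: [0.995, 0.099, -0.001, 0.001]
contact_force: [-0.2, 0.1, 0.5]
opening: 0.294
```

Emit:
carry_out:
  commands:
    - [0, 0, 0, 0, 0, 0]
    - [0, 0, 0, 0, 0, 0]
    - [0, 0, 0, 0, 0, 0]

```text
clock: 19.7
tool_pos: [0.5093, -0.0746, 0.2735]
eef_rot: [0.995, 0.103, -0.0, -0.0]
contact_force: [-0.1, 0.1, 0.4]
opening: 0.292
```

Run:
```python
from fit import *
s=r.get_state(); print(s['clock'],s['tool_pos'],s['contact_force'],tog(s['tool_pos']))
wrist('w8'); im=np.load('w8.npz')['img']
# crop around block
q=proj('w8',box(.122,0,0,(.056,))); print(q.round(1))
u0,v0=int(q[:,0].min()-25),int(max(0,q[:,1].min()-35)); print(u0,v0)
cv2.imwrite('pics/w8z.png',cv2.resize(im[v0:v0+130,u0:u0+170],None,fx=4.6,fy=4.6,interpolation=cv2.INTER_CUBIC))
```

```text
19.7 [ 0.50926288 -0.07459297  0.27346686] [-0.09861124  0.07914843  0.40862826] [ 0.07406065 -0.05973264]
[[274.7 156.9]
 [274.9  91.9]
 [367.2 157.3]
 [371.7  92.2]]
249 56
```

View pics/w8.png

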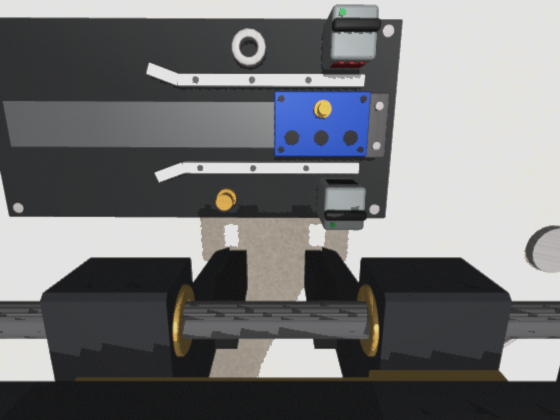

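View pics/w8z.png

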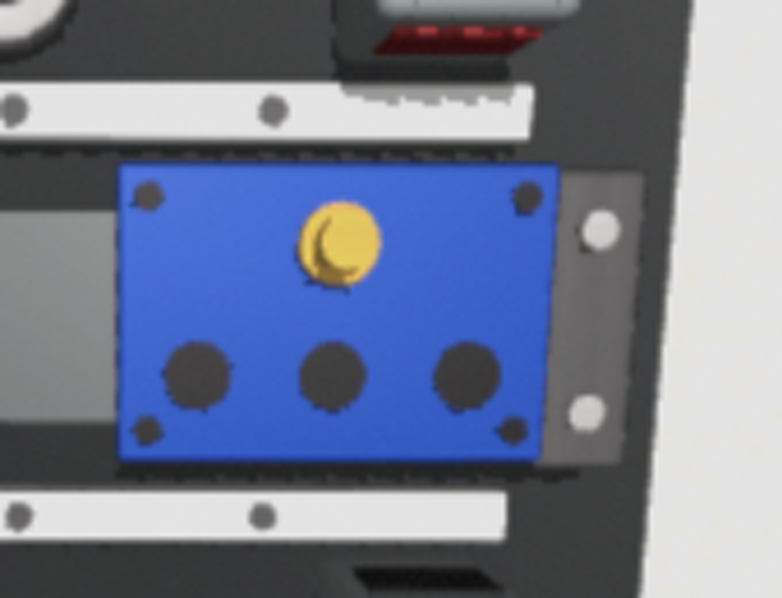

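The wrist view shows the block front flush with the stop, parallel to the rails and with even gaps to both. Its corners lie within about 0.5 px of those predicted for x = 122 mm, y = 0, yaw = 0. Handing in.

Run:
```python
from h import *
print(r.finish_job())
```

```text
the job is handed in; nothing more can be done
None
```

The blue block is home against the end stop, and the job was handed in at about 20 s; no verdict was reported. I squared and centred the middle-sized blue block on the infeed with one push from its right side. Two spread, ungripped fingertips on its rear face then slid it down the lane, creeping the last 11 mm until the stop held it at about 10 N. After that I backed straight off and up.

**Last checks:** In the final wrist view the block's front is flush with the stop. Its position matches x ≈ 122 mm, y ≈ 0 and yaw ≈ 0 to about 0.5 px, with even gaps to both rails. The setting ring and the brass fitting look to be in their places, and the fingers are clear at z ≈ 0.27 m. The force reading there was about 0.4 N, which is sensor noise.

**Disagreements:**
- The top camera's pose fit was a few millimetres off from the wrist camera. With the arm in view it read 2.3° of yaw where the side camera read 0.2°. I trusted the wrist and side fits.
- The right-side push left about 2° of yaw, which the rear push took out.
- I did not separately measure the bystanders on the table, but nothing passed near them at low height.

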